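# Vent the drying pot and ease its stuck lid open

## Task

The lid of the drying pot is stuck on its seal. Unscrew the red vent cap all the way to its stop, then pull the lid free by its handle bar without yanking it away, and finish still holding it by the bar, still and level over the pot's mouth, with a gap of about 3 cm all round; leave the other things on the bench alone.

Things in the scene. Friction and masses are not known exactly. Their poses are not given: they have to be found in the camera images.
- pot_mouth (a point): centre of the mouth of the round aluminium drying pot, 110 mm above the bench, where the lid rests. The pot is bolted to the bench, 188 mm across its rim, 110 mm high. Axes: z up, +y to its vent pipe
- cap_wing (a point): centre of the wing of the red screw cap on top of the vent pipe, on the cap's vertical axis, 117 mm above the bench, 168 mm from the pot's axis. The wing to pinch is a flat upright bar 46 mm long (along this point's x), 12 mm thick (along its y), 30 mm tall (15 mm above to 13 mm below this point, where the top of a 42 mm round skirt begins). It turns with the cap, about z
- vent_cap (a joint): turn of the red vent cap, rad: grows anticlockwise seen from above (unscrewing); 0 screwed tight, 2.4 at its stop, fully unscrewed. It starts between 0 and 0.4, stays captive on the pipe, does not rise, resists with about 0.06 N m and stays where it is left
- lid_bar (a point): middle of the steel handle bar across the middle of the blue lid: a round bar 12 mm thick, 90 mm long, level along this point's y, on a post at each end; 166 mm above the bench when the lid is shut, 44 mm above the lid's top. The lid's (and bar's) yaw differs from the pot's
- lid_under (a point): centre of the lid's underside, 56 mm under the bar's middle; its height above pot_mouth is the gap (0 when shut)
- lid: the loose round blue lid with its bar, 0.2 to 0.45 kg: a flange 172 mm across and 4 mm thick, a 140 mm middle 12 mm thick; origin at the centre of its underside. Three sprung rubber seal beads round the rim grip its flange and hold it down: it takes an upward pull of roughly 10 to 20 N on the bar (weight included) to break it free; the hold fades as it rises and is gone 19 mm up. Let go, it falls back
- pot: the whole pot with its vent pipe, vent cap and seal beads, fixed to the bench; origin on the bench at the pot's axis, axes as pot_mouth; the bead holders stand 20 mm out from its rim and to 130 mm height
- glue_bottle: loose yellow glue bottle with a blue cap, 60 mm across, 170 mm tall; origin at the centre of its underside; bystander, on the pot's other side from the vent pipe
- lattice_panel: flat loose plywood lattice panel, 130 x 82 x 6 mm, lying flat to the left, near the robot; origin at the centre of its underside; bystander
- glue_carton: loose yellow carton 150 x 45 x 36 mm; origin at the centre of its underside; bystander
- strip_bundle: loose bundle of plywood strips 200 x 36 x 14 mm, lying behind the pot; origin at the centre of its underside; bystander
- screwdriver: loose yellow-handled screwdriver lying along its own x; bystander
- pin_jar: loose glass jar with a steel cap, 56 mm across, 70 mm tall; origin at the centre of its underside; bystander
- model_wall: loose plywood model of a wall with windows, standing on a 70 x 150 mm base, 102 mm tall; origin at the centre of its underside; bystander
Not all that is in view belongs to the job. Leave any green or yellow look-alike of the lid alone.

How it is judged:
By the outcome, as a careful person would: the job done as asked, in the order asked, and still so for the second after the job is handed in, while the arm keeps its last pose, push and grip.
It also fails if it takes over 61 s, if anything falls off the work surface, if the arm or the gripper's body presses on something with over 40 N, if the wrist force passes 120 N, or if a joint passes its speed limit or range.

## Robot

A 6-joint arm with a two-finger parallel gripper is mounted at the origin on the work surface. World frame = base frame: x ahead of the robot, y to its left, z up, the work surface at z = 0. Lengths are in m, angles in rad, forces in N, time in s.
With the tool pointing down it reaches from about 0.375 to 0.975 m from the base axis. Payload 3.8 kg.
Tool frame: the origin (TCP) lies on the centre line of the jaws, within the pads' length; the fingertips stand 25 mm ahead of it and the grasp point (between the pads) lies 6 mm ahead of it; z points along the fingers, y is the direction in which the jaws open and shut (so a half turn about z gives the same grasp; the last joint's range is limited). The gripper opens to 85 mm and grips with 20 to 120 N. Pads are 22 mm wide; open, the fingers measure 114 mm over their backs; the gripper's body (76 mm by 85 mm) begins 54 mm behind the grasp point. The pads swing forward as they close: fully open they stand 13 mm farther back than shut.
Start: joints at [1.123, 0.264, 1.604, -0, 1.274, -0.037], TCP at [0.27, 0.619, 0.219] pointing down, gripper open.
Joint ranges: [-2.63, 2.63], [-0.94, 2.18], [0.31, 2.57], [-1.31, 4.45], [0, 2.66], [-2.55, 2.55]. Speed limits (rad/s): [2.57, 2.57, 3.14, 3.14, 3.14, 3.14].

## Interface

Orientations are given as a rotation vector (axis times angle).
In Python, from workcell import bot gives the robot as it stands.
- The arm moves only by the tool servo_tool, never from a script. Its argument "moves" is a list of rows, each a list of 3 entries, a list of its own where there are three numbers: the closure in counts, from 0 (fully open) to 255 (shut), then the shift along the tool's x, y, z in m, then the turn about the tool's z in rad. A call has exactly 8 rows; each row shifts and turns the pose as measured when the row begins, along the tool's axes as they then stand; what a row does not reach is not made up. A row lasts 1/12 s, in which the tool goes at most 41.7 mm and 7.16 degrees, less where a joint would pass 70% of its speed; a pose out of reach is approached as far as the arm can. A call is refused whole if a number of a shift passes 0.0417 or a number of a turn 0.125, either way. A call with a gripper value outside its range is refused whole. The fingers move at their own pace and stop on an object; "newtons" is the grip in N (left out, the last holds). Time passes only in rows, so rows that do not move let the fingers close, or fill a call up. It gives the time, the measured TCP pose, the force and the opening at its end, in the units of the state.
- bot.read_state(): the state, without advancing time (a new reading comes with each control period).
- bot.read_camera(name): name is "scene" or "side" or "wrist"; returns a dict with "pixels" (420x560x3 uint8, red, green, blue), "depth" (420x560 float32, m along the optical axis (not along the pixel's ray), 0 where there is no reading), "intrinsics" (3x3 intrinsics, pixels), "R" (3x3) and "t" (3): a world point X has camera coordinates R X + t. Camera axes: x right, y down, z forward; pixel columns grow to the right and rows downward; lengths in m; the calibration is good to about 2 mm. A picture is of the moment at which its call begins.
- bot.finish_job(): hands the job in, once; it reports no verdict.
The state is a dict: "time": time; "q": joint angles; "joint_vel": joint speeds; "joint_torque": joint torques, N m; "tool_pos": TCP position; "tcp_rot": TCP orientation; "wrist_force": force on the tool from outside, world axes, zero at the start; "torque": the same for the moment, N m; "width": opening from 0.0 (shut) to 1.0 (fully open).
Only numpy, scipy, OpenCV 4.12 (cv2) and the standard library are available. Lean on these libraries where they do the work, as an engineer would, in place of code of your own. Each camera call takes 0.05 s, during which the arm holds its last target.

## Working session

There is one attempt and no reset: what is moved stays moved. The work goes in short steps, Python scripts to look and compute and a tool call to move; the robot and the scene stay as the last step left them, time stands still between calls to the robot, and variables do not carry over. Pictures are saved under pics/ and viewed, and the job is handed in when it is done.

Besides the shell and the picture viewer there is one more tool, called after "Call:" by a JSON object that holds its "name" and its "arguments". servo_tool: Moves the arm, as the interface text tells. Its arguments: {"type":"object","properties":{"moves":{"type":"array","items":{"type":"array"}},"newtons":{"type":"number"}},"required":["moves"]}

```bash
mkdir -p pics; ls; python3 - <<'E'
from workcell import bot
import cv2,numpy as np
print(bot.read_state())
for n in ["scene","side","wrist"]:
    c=bot.read_camera(n); cv2.imwrite(f"pics/{n}0.png",c["pixels"][:,:,::-1]); np.savez(f"pics/{n}0.npz",**c)
    print(n,(-c["R"].T@c["t"]).round(3),c["R"][2].round(2))
E
```

```text
pics
{'time': 0.0, 'q': array([ 1.12311139e+00,  2.64750298e-01,  1.60536686e+00,  2.24611116e-05,
        1.27370903e+00, -3.69015971e-02]), 'joint_vel': array([ 0.00112337,  0.00140849, -0.00056853,  0.00065072,  0.00084348,
        0.00124205]), 'joint_torque': array([ 8.88460727e-04, -5.15085912e+01, -3.67328775e+01,  7.72452881e-05,
        1.25151750e-02, -2.75665315e-05]), 'tool_pos': array([0.26921391, 0.61816483, 0.21796784]), 'tcp_rot': array([-0.64062597, -3.07501114,  0.00339724]), 'wrist_force': array([-0.12430617,  0.4486098 ,  0.17549618]), 'torque': array([0.01261728, 0.02430683, 0.02545894]), 'width': 0.9975110640472848}
scene [0.959 0.437 1.107] [-0.33 -0.4  -0.85]
side [ 0.501 -1.33   1.33 ] [ 0.03  0.74 -0.67]
wrist [0.196 0.65  0.373] [ 0.29 -0.13 -0.95]
```

View pics/scene0.png

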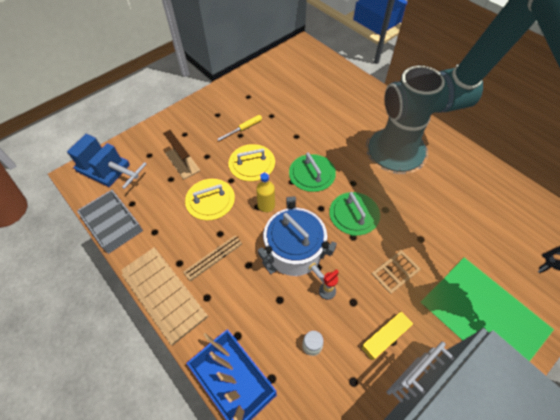

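View pics/side0.png

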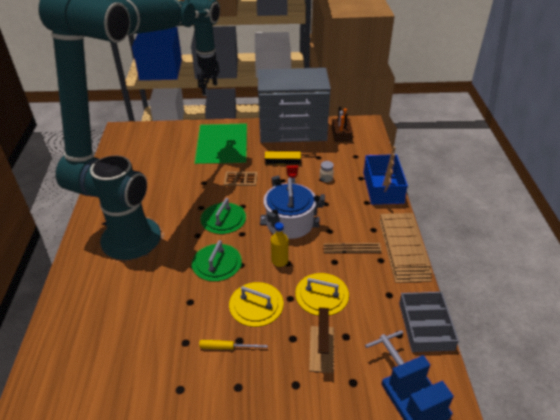

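View pics/wrist0.png

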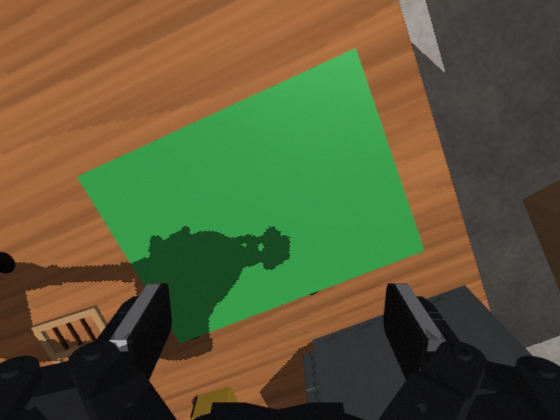

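The pot sits at scene (296,238) with the blue lid and grey bar on it. The red cap is at scene (331,281), and in the side view they are at (290,205) and (292,171). Next I'll measure them with depth.

```bash
cat > h.py <<'E'
import numpy as np,cv2
def cloud(c):
    K=c["intrinsics"];d=c["depth"];v,u=np.mgrid[:d.shape[0],:d.shape[1]]
    P=np.stack([(u-K[0,2])/K[0,0]*d,(v-K[1,2])/K[1,1]*d,d],-1)
    return (P-c["t"])@c["R"]
def crop(c,u0,v0,u1,v1,name,s=6):
    im=c["pixels"][v0:v1,u0:u1,::-1]; cv2.imwrite(name,cv2.resize(im,None,fx=s,fy=s,interpolation=cv2.INTER_CUBIC))
def circ(p):
    A=np.c_[2*p,np.ones(len(p))];s=np.linalg.lstsq(A,(p**2).sum(1),rcond=None)[0];return s[:2],np.sqrt(s[2]+s[0]**2+s[1]**2)
E
python3 - <<'E'
from h import *
for n,box in [("scene",(250,190,350,310)),("side",(255,150,335,245))]:
    c=dict(np.load(f"pics/{n}0.npz"));P=cloud(c);crop(c,*box,f"pics/{n}_crop.png",5)
    hsv=cv2.cvtColor(c["pixels"],cv2.COLOR_RGB2HSV).astype(int);H,S,V=hsv[...,0],hsv[...,1],hsv[...,2]
    m=np.zeros(H.shape,bool);m[box[1]:box[3],box[0]:box[2]]=1;m&=c["depth"]>0
    z=P[...,2]
    blue=m&(H>100)&(H<125)&(S>120)&(z>.1)&(z<.135)
    p=P[blue];print(n,"blue",len(p),p.mean(0).round(4),np.median(p[:,2]).round(4))
    hull=cv2.convexHull(p[:,:2].astype(np.float32))[:,0];print(" circle",circ(hull.astype(float)))
    red=m&((H<8)|(H>172))&(S>150)&(z>.06)
    p=P[red];print(" red",len(p),p.mean(0).round(4),p.min(0).round(3),p.max(0).round(3))
    t=p[p[:,2]>.108];print(" wing",len(t),t.mean(0),cv2.minAreaRect(t[:,:2].astype(np.float32)), np.degrees(np.arctan2(*np.linalg.svd(t[:,:2]-t[:,:2].mean(0))[2][0][::-1])))
    b=m&(z>.158)&(z<.19);p=P[b&(S<110)];print(" bar",len(p),p.mean(0).round(4),p[:,2].max(),cv2.minAreaRect(p[:,:2].astype(np.float32)),np.degrees(np.arctan2(*np.linalg.svd(p[:,:2]-p[:,:2].mean(0))[2][0][::-1])))
E
```

```text
scene blue 1905 [0.5863 0.0639 0.1197] 0.121
 circle (array([0.57991865, 0.05709881]), np.float64(0.08330273530948208))
 red 185 [0.5989 0.2273 0.1162] [0.575 0.204 0.096] [0.621 0.244 0.137]
 wing 100 [0.59966388 0.22598814 0.12734913] ((0.5975739359855652, 0.22411145269870758), (0.013264543376863003, 0.04586338996887207), 89.09274291992188) -0.6503097685538455
 bar 142 [0.5811 0.0609 0.17  ] 0.17625551022360578 ((0.5806966423988342, 0.058232881128787994), (0.09852531552314758, 0.011018380522727966), 88.87023162841797) 89.18628502090985
side blue 1024 [0.5774 0.0462 0.1193] 0.1199
 circle (array([0.57560892, 0.05614856]), np.float64(0.08684412113625843))
 red 115 [0.5944 0.2165 0.1146] [0.573 0.196 0.093] [0.615 0.232 0.138]
 wing 73 [0.59445037 0.2190498  0.12161952] ((0.5949299931526184, 0.21263782680034637), (0.04221015051007271, 0.035398565232753754), 6.973634719848633) -0.3758983268681035
 bar 70 [0.5744 0.0393 0.17  ] 0.17790216586605218 ((0.5608784556388855, -0.019977092742919922), (0.265066921710968, 0.025826651602983475), 77.53221893310547) -99.10025456635658
```

View pics/scene_crop.png

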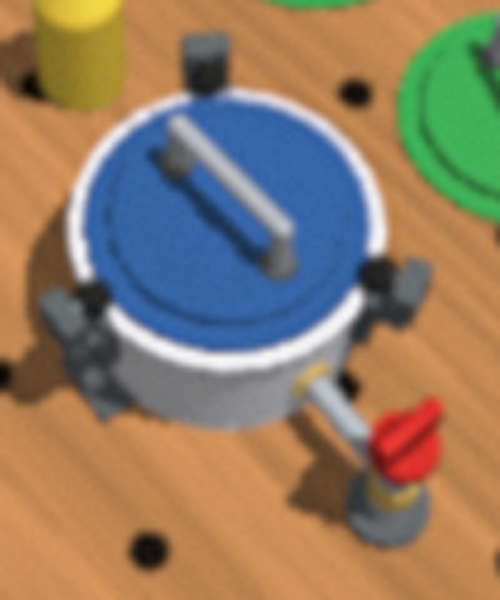

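View pics/side_crop.png

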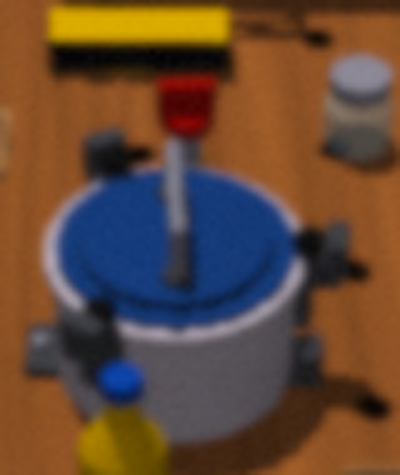

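```bash
python3 - <<'E'
from h import *
from workcell import bot
from scipy.spatial.transform import Rotation as Ro
s=bot.read_state();R=Ro.from_rotvec(s["tcp_rot"]).as_matrix();print(R.round(4),s["time"])
for n in ["scene","side"]:
    c=dict(np.load(f"pics/{n}0.npz"));P=cloud(c);ok=(c["depth"]>0)
    q=P[ok];a=np.array([.27,.62]);b=np.array([.597,.223]);d=(b-a);L=np.linalg.norm(d);d/=L
    t=(q[:,:2]-a)@d;o=(q[:,:2]-a)@np.array([-d[1],d[0]])
    for lo,hi in [(-.05,.05),(.05,.15),(.15,.25),(.25,.35),(.35,.45),(.45,.55)]:
        k=(t>lo)&(t<hi)&(abs(o)<.1)&(q[:,2]>.02);z=q[k,2];print(n,lo,k.sum(),np.percentile(z[z<.3],[50,99,100]).round(3) if (z<.3).any() else None)
    m=(q[:,0]>.575)&(q[:,0]<.62)&(q[:,1]>.2)&(q[:,1]<.25)&(q[:,2]>.128);w=q[m];print("wing top",w.mean(0).round(4),np.percentile(w,[2,98],axis=0).round(4))
    m=(abs(q[:,0]-.578)<.03)&(abs(q[:,1]-.058)<.06)&(q[:,2]>.165)&(q[:,2]<.18);w=q[m];print("bar top",w.mean(0).round(4),np.percentile(w,[2,98],axis=0).round(4))
E
```

```text
[[-9.168e-01  3.993e-01 -8.000e-04]
 [ 3.993e-01  9.168e-01 -1.600e-03]
 [ 1.000e-04 -1.800e-03 -1.000e+00]] 0.15
scene -0.05 363 [0.29 0.3  0.3 ]
scene 0.05 0 None
scene 0.15 0 None
scene 0.25 366 [0.036 0.041 0.042]
scene 0.35 10 [0.034 0.037 0.037]
scene 0.45 516 [0.106 0.134 0.137]
wing top [0.5973 0.2247 0.1316] [[0.5761 0.2191 0.1285]
 [0.6179 0.2303 0.1362]]
bar top [0.5809 0.0588 0.1707] [[0.5751 0.0117 0.1654]
 [0.5858 0.105  0.1754]]
side -0.05 1482 [0.274 0.3   0.3  ]
side 0.05 339 None
side 0.15 0 None
side 0.25 143 [0.034 0.042 0.043]
side 0.35 16 [0.031 0.04  0.041]
side 0.45 211 [0.112 0.134 0.138]
wing top [0.5955 0.2207 0.1315] [[0.5765 0.2127 0.1287]
 [0.6144 0.2275 0.1371]]
bar top [0.5762 0.0483 0.1709] [[0.5705 0.0039 0.1662]
 [0.5817 0.0993 0.1769]]
```

Call:
{"name": "servo_tool", "arguments": {"moves": [[0,[-0.0286,-0.0144,0],0.125],[0,[0,0,0],0],[0,[0,0,0],0],[0,[0,0,0],0.125],[0,[0,0,0],0.125],[0,[0,0,0],0.125],[0,[0,0,0],0.125],[0,[0,0,0],0.125]]}}

```text
time: 0.82
tool_pos: [0.2889, 0.592, 0.2147]
tcp_rot: [1.733, 2.62, -0.012]
wrist_force: [0.6, -0.2, -1.0]
width: 1.003
```

Call:
{"name": "servo_tool", "arguments": {"moves": [[0,[0,0,-0.004],0.125],[0,[0,0,0],0.125],[0,[0,0,0],0.125],[0,[0,0,0],0.125],[0,[0,0,0],0.125],[0,[0,0,0],0.125],[0,[0,0,0],0.125],[0,[0,0,0],0.125]]}}

```text
time: 1.48
tool_pos: [0.2862, 0.5929, 0.2163]
tcp_rot: [2.772, 1.466, -0.015]
wrist_force: [0.6, -0.1, -0.3]
width: 0.997
```

```bash
cat > st.py <<'E'
from workcell import bot
import numpy as np,sys
from scipy.spatial.transform import Rotation as Ro
s=bot.read_state();R=Ro.from_rotvec(s["tcp_rot"]).as_matrix()
print("t",s["time"],"p",s["tool_pos"].round(4),"q",s["q"].round(3))
print("yaw tool y",np.degrees(np.arctan2(R[1,1],R[0,1])).round(2),"z axis",R[:,2].round(4),"F",s["wrist_force"].round(1),"T",s["torque"].round(2),"w",round(s["width"],3))
if len(sys.argv)>3:
    d=np.array([float(a) for a in sys.argv[1:4]])-s["tool_pos"];print("world d",d.round(4),"tool d",(R.T@d).round(4))
E
python3 st.py .597 .2235 .22
```

```text
t 1.4833 p [0.2862 0.5929 0.2163] q [1.083 0.242 1.636 0.    1.274 1.681]
yaw tool y -34.26 z axis [-0.0057 -0.01   -0.9999] F [ 0.6 -0.1 -0.3] T [ 0.01 -0.05  0.03] w 0.997
world d [ 0.3108 -0.3694  0.0037] tool d [-0.1304  0.4649 -0.0018]
```

Call:
{"name": "servo_tool", "arguments": {"moves": [[0,[-0.0108,0.0387,0],0],[0,[-0.0108,0.0387,0],0],[0,[-0.0108,0.0387,0],0],[0,[-0.0108,0.0387,0],0],[0,[-0.0108,0.0387,0],0],[0,[-0.0108,0.0387,0],0],[0,[-0.0108,0.0387,0],0],[0,[0,0,0],0]]}}

```text
time: 2.15
tool_pos: [0.4699, 0.3742, 0.2146]
tcp_rot: [2.764, 1.481, -0.017]
wrist_force: [-0.4, 0.6, 0.0]
width: 0.997
```

```bash
python3 st.py .597 .2235 .22
```

```text
t 2.15 p [0.4699 0.3742 0.2146] q [ 0.634  0.136  1.765 -0.005  1.252  1.222]
yaw tool y -33.64 z axis [-0.0065 -0.0103 -0.9999] F [-0.4  0.6  0. ] T [-0.01  0.03 -0.01] w 0.997
world d [ 0.1271 -0.1507  0.0054] tool d [-0.0552  0.1893 -0.0046]
```

Call:
{"name": "servo_tool", "arguments": {"moves": [[0,[-0.011,0.038,-0.001],0],[0,[-0.011,0.038,-0.001],0],[0,[-0.011,0.038,-0.001],0],[0,[-0.011,0.038,-0.001],0],[0,[-0.011,0.038,-0.001],0],[0,[0,0,0],0.12],[0,[0,0,0],0.12],[0,[0,0,0],0.12]]}}

```text
time: 2.82
tool_pos: [0.6009, 0.2204, 0.2186]
tcp_rot: [2.987, 0.954, -0.016]
wrist_force: [0.3, 0.5, 0.2]
width: 0.999
```

Call:
{"name": "servo_tool", "arguments": {"moves": [[0,[0,0,0],0.12],[0,[0,0,0],0.12],[0,[0,0,0],0.12],[0,[0,0,0],0.12],[0,[0,0,0],0.12],[0,[0,0,0],0],[0,[0,0,0],0],[0,[0,0,0],0]]}}

```text
time: 3.48
tool_pos: [0.5998, 0.224, 0.2162]
tcp_rot: [3.133, 0.0, -0.019]
wrist_force: [-0.3, -0.1, -0.1]
width: 0.999
```

```bash
python3 st.py .597 .2235 .17; python3 - <<'E'
from h import *
from workcell import bot
for n in ["wrist","scene"]:
    c=bot.read_camera(n);np.savez(f"pics/{n}1.npz",**c);cv2.imwrite(f"pics/{n}1.png",c["pixels"][:,:,::-1])
    P=cloud(c);hsv=cv2.cvtColor(c["pixels"],cv2.COLOR_RGB2HSV).astype(int);H,S,V=np.moveaxis(hsv,2,0)
    k=((H<8)|(H>172))&(S>150)&(abs(P[...,0]-.6)<.06)&(abs(P[...,1]-.22)<.06)&(c["depth"]>0);p=P[k]
    t=p[(p[:,2]>.126)]
    print(n,len(p),p.max(0),len(t),t.mean(0).round(4),np.percentile(t,[2,98],axis=0).round(4),cv2.minAreaRect(t[:,:2].astype(np.float32)) if len(t) else 0)
E
```

```text
t 3.4833 p [0.5998 0.224  0.2162] q [ 0.321  0.211  1.675 -0.005  1.27   1.893]
yaw tool y -89.98 z axis [-0.0122 -0.0088 -0.9999] F [-0.3 -0.1 -0.1] T [-0.01  0.02  0.02] w 0.999
world d [-0.0028 -0.0005 -0.0462] tool d [-0.0023  0.0001  0.0462]
wrist 2626 [0.61784694 0.25208005 0.13365001] 1097 [0.5965 0.2239 0.1313] [[0.5741 0.218  0.1284]
 [0.6172 0.2296 0.1329]] ((0.5951848030090332, 0.22371026873588562), (0.011821846477687359, 0.044994551688432693), 89.54295349121094)
scene 186 [0.61952814 0.24418779 0.13548447] 71 [0.5974 0.2248 0.1313] [[0.5762 0.2185 0.1266]
 [0.6189 0.2305 0.1352]] ((0.5973065495491028, 0.2244509607553482), (0.011859280988574028, 0.04413630813360214), 88.57572174072266)
```

Call:
{"name": "servo_tool", "arguments": {"newtons": 30, "moves": [[110,[-0.0025,0,0.012],0],[110,[0,0,0.014],0],[110,[0,0,0.014],0],[110,[0,0,0.014],0],[110,[0,0,0.012],0],[110,[0,0,0.01],0],[110,[0,0,0],0],[110,[0,0,0],0]]}}

```text
time: 4.25
tool_pos: [0.5949, 0.2232, 0.1333]
tcp_rot: [3.133, 0.01, -0.02]
wrist_force: [0.6, 1.4, -0.7]
width: 0.571
```

```bash
python3 st.py .596 .224 .134
```

```text
t 4.25 p [0.5949 0.2232 0.1333] q [ 0.322  0.264  1.767 -0.005  1.125  1.888]
yaw tool y -89.61 z axis [-0.0126 -0.0088 -0.9999] F [ 0.6  1.4 -0.7] T [ 0.06 -0.    0.03] w 0.571
world d [0.0011 0.0008 0.0007] tool d [ 0.0011 -0.0008 -0.0007]
```

Call:
{"name": "servo_tool", "arguments": {"newtons": 40, "moves": [[255,[0.001,-0.0008,-0.001],0],[255,[0,0,0],0],[255,[0,0,0],0],[255,[0,0,0],0],[255,[0,0,0],0],[255,[0,0,0],0],[255,[0,0,0],0],[255,[0,0,0],0]]}}

```text
time: 4.92
tool_pos: [0.5987, 0.225, 0.1386]
tcp_rot: [3.135, 0.011, -0.01]
wrist_force: [-0.6, 0.5, 0.1]
width: 0.0
```

```bash
python3 st.py .596 .224 .134
```

```text
t 4.9167 p [0.5987 0.225  0.1386] q [ 0.323  0.263  1.759 -0.005  1.128  1.889]
yaw tool y -89.59 z axis [-0.0061 -0.0066 -1.    ] F [-0.6  0.5  0.1] T [ 0.06 -0.02  0.07] w 0.0
world d [-0.0027 -0.001  -0.0046] tool d [-0.0027  0.001   0.0046]
```

```bash
python3 - <<'E'
from h import *
from workcell import bot
c=bot.read_camera("wrist");cv2.imwrite("pics/wrist2.png",c["pixels"][:,:,::-1])
c=bot.read_camera("scene");crop(c,270,210,370,310,"pics/scene2.png",6)
E
```

```text
(no output)
```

View pics/wrist2.png

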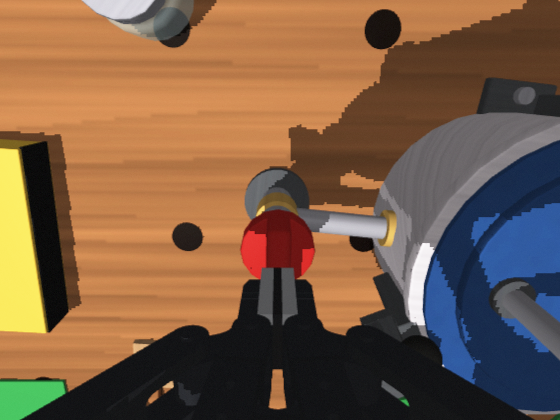

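View pics/scene2.png

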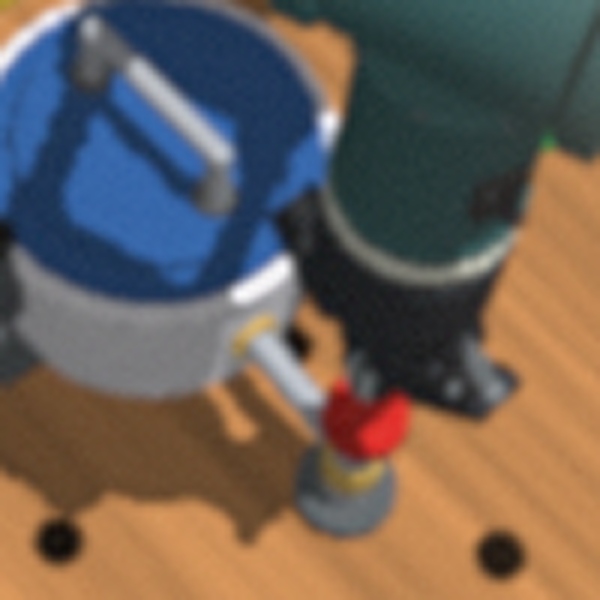

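```bash
python3 st.py; python3 - <<'E'
from h import *
from workcell import bot
from scipy.spatial.transform import Rotation as Ro
c=bot.read_camera("wrist");s=bot.read_state();R=Ro.from_rotvec(s["tcp_rot"]).as_matrix()
K=c["intrinsics"]
def pr(X):
    x=K@(c["R"]@X+c["t"]);return (x[:2]/x[2]).round(0),round(float(x[2]),3)
for d in (-.02,0,.006,.025):print(d,[pr(s["tool_pos"]+R@np.array([x,0,d])) for x in(-.011,0,.011)])
print([pr(np.array([x,.224,.132])) for x in (.573,.596,.619)])
P=cloud(c)
for v in (220,240,255,262,270,275,280,290,300,320):print(v,[P[v,u].round(3) for u in (266,278,290)])
E
```

```text
t 5.0167 p [0.5986 0.225  0.1385] q [ 0.323  0.263  1.759 -0.005  1.128  1.889]
yaw tool y -89.59 z axis [-0.0062 -0.0066 -1.    ] F [ 0.5 -0.8 -0.6] T [-0.01 -0.04  0.04] w 0.002
-0.02 [(array([276., 320.]), 0.157), (array([276., 297.]), 0.153), (array([276., 273.]), 0.15)]
0 [(array([276., 295.]), 0.176), (array([276., 274.]), 0.172), (array([276., 253.]), 0.169)]
0.006 [(array([276., 289.]), 0.181), (array([276., 268.]), 0.178), (array([276., 247.]), 0.175)]
0.025 [(array([276., 271.]), 0.2), (array([276., 252.]), 0.196), (array([276., 233.]), 0.193)]
[(array([277., 314.]), 0.186), (array([278., 273.]), 0.179), (array([278., 228.]), 0.172)]
220 [array([0.613, 0.23 , 0.104]), array([0.681, 0.226, 0.292]), array([0.613, 0.217, 0.104])]
240 [array([0.601, 0.23 , 0.104]), array([0.613, 0.224, 0.132]), array([0.612, 0.218, 0.13 ])]
255 [array([0.604, 0.23 , 0.129]), array([0.606, 0.224, 0.132]), array([0.605, 0.218, 0.13 ])]
262 [array([0.601, 0.23 , 0.13 ]), array([0.602, 0.224, 0.132]), array([0.601, 0.218, 0.13 ])]
270 [array([0.61 , 0.229, 0.157]), array([0.61 , 0.224, 0.157]), array([0.61 , 0.219, 0.157])]
275 [array([0.61 , 0.229, 0.16 ]), array([0.611, 0.224, 0.161]), array([0.61 , 0.219, 0.161])]
280 [array([0.61 , 0.229, 0.165]), array([0.611, 0.224, 0.166]), array([0.61 , 0.22 , 0.165])]
290 [array([0.61 , 0.229, 0.172]), array([0.61 , 0.224, 0.172]), array([0.61 , 0.22 , 0.173])]
300 [array([0.61 , 0.229, 0.179]), array([0.61 , 0.224, 0.179]), array([0.611, 0.22 , 0.18 ])]
320 [array([0.612, 0.228, 0.193]), array([0.608, 0.224, 0.188]), array([0.611, 0.221, 0.192])]
```

```bash
python3 - <<'E'
from h import *
from workcell import bot
for n in ("scene","side"):
    c=bot.read_camera(n);P=cloud(c);K=c["intrinsics"]
    m=(abs(P[...,0]-.6)<.025)&(abs(P[...,1]-.224)<.025)&(P[...,2]>.09)&(P[...,2]<.25)
    v,u=np.nonzero(m)
    hsv=cv2.cvtColor(c["pixels"],cv2.COLOR_RGB2HSV)
    red=(hsv[...,1]>140)
    g=m&~red;print(n,"nonred",g.sum(),P[g][:,2].min() if g.sum() else 0)
    for z in np.arange(.09,.25,.01):
        k=g&(P[...,2]>=z)&(P[...,2]<z+.01);r=m&red&(P[...,2]>=z)&(P[...,2]<z+.01)
        if k.sum()+r.sum(): print(round(z,2),k.sum(),P[k].min(0).round(3) if k.sum() else '',P[k].max(0).round(3) if k.sum() else '',r.sum())
    x=K@(c["R"]@np.array([.5986,.225,.1136])+c["t"]);print("tip px",x[:2]/x[2])
    crop(c,int(x[0]/x[2])-40,int(x[1]/x[2])-40,int(x[0]/x[2])+40,int(x[1]/x[2])+40,f"pics/{n}3.png",7)
E
```

```text
scene nonred 140 0.09176520694243147
0.09 8 [0.61  0.209 0.092] [0.617 0.235 0.099] 10
0.1 4 [0.604 0.205 0.102] [0.619 0.221 0.107] 74
0.11 0   16
0.12 1 [0.598 0.228 0.13 ] [0.598 0.228 0.13 ] 14
0.13 0   20
0.15 7 [0.607 0.221 0.153] [0.612 0.232 0.16 ] 2
0.16 11 [0.607 0.213 0.16 ] [0.612 0.235 0.17 ] 3
0.17 11 [0.603 0.212 0.17 ] [0.612 0.238 0.176] 0
0.18 10 [0.606 0.219 0.182] [0.613 0.238 0.189] 0
0.19 19 [0.603 0.214 0.19 ] [0.615 0.243 0.2  ] 1
0.2 29 [0.597 0.2   0.201] [0.616 0.248 0.209] 0
0.21 9 [0.609 0.215 0.211] [0.618 0.241 0.22 ] 0
0.22 15 [0.613 0.209 0.221] [0.619 0.242 0.229] 0
0.23 8 [0.61  0.231 0.23 ] [0.619 0.246 0.235] 0
0.24 8 [0.611 0.236 0.241] [0.621 0.248 0.247] 0
tip px [330.57293236 277.64161228]
side nonred 65 0.09160615253932076
0.09 3 [0.583 0.204 0.092] [0.591 0.208 0.095] 17
0.1 0   36
0.11 0   21
0.12 0   34
0.13 0   10
0.15 6 [0.588 0.213 0.151] [0.607 0.223 0.159] 0
0.16 11 [0.588 0.207 0.161] [0.606 0.229 0.17 ] 1
0.17 10 [0.591 0.204 0.17 ] [0.605 0.223 0.179] 5
0.18 4 [0.594 0.203 0.181] [0.605 0.208 0.188] 1
0.19 1 [0.605 0.204 0.193] [0.605 0.204 0.193] 3
0.2 0   1
0.21 4 [0.587 0.214 0.215] [0.616 0.218 0.217] 4
0.22 9 [0.586 0.203 0.222] [0.616 0.212 0.229] 1
0.23 8 [0.583 0.201 0.23 ] [0.616 0.215 0.239] 2
0.24 9 [0.58  0.202 0.241] [0.617 0.238 0.249] 1
tip px [292.76560687 169.56462154]
```

View pics/scene3.png

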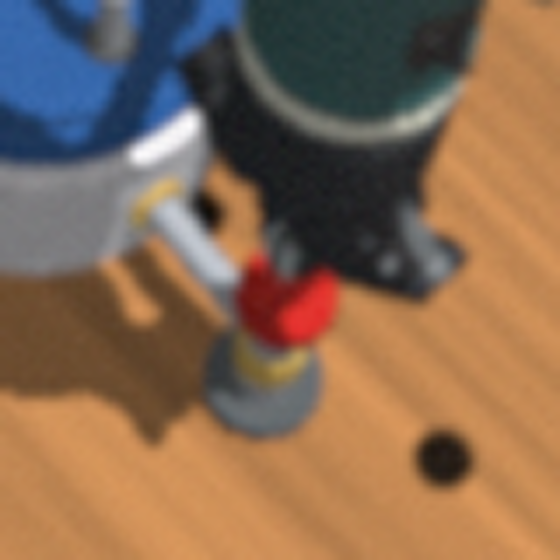

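View pics/side3.png

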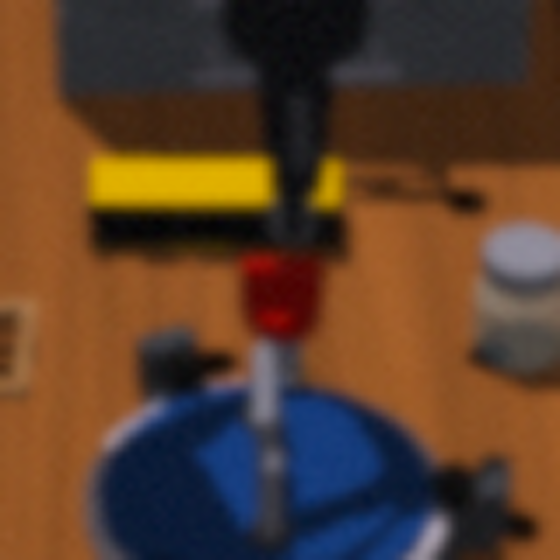

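```bash
python3 - <<'E'
from h import *
from workcell import bot
c0=bot.read_camera("wrist");s=bot.read_state()
print("cam-tcp now",(-c0["R"].T@c0["t"]-s["tool_pos"]).round(4))
for n,p in (("wrist0",[.2692,.6182,.218]),("wrist1",[.5998,.224,.2162])):
    c=dict(np.load(f"pics/{n}.npz"));P=cloud(c);print(n,"cam-tcp",(-c["R"].T@c["t"]-np.array(p)).round(4))
    for u in (150,160,395,405):
        print(u,[(v,P[v,u].round(3).tolist()) for v in range(270,330,8)])
E
```

```text
cam-tcp now [0.0821 0.0009 0.154 ]
wrist0 cam-tcp [-0.0731  0.0317  0.1546]
150 [(270, [0.313, 0.445, 0.002]), (278, [0.322, 0.441, 0.003]), (286, [0.24, 0.579, 0.25]), (294, [0.241, 0.581, 0.256]), (302, [0.242, 0.582, 0.26]), (310, [0.243, 0.582, 0.264]), (318, [0.246, 0.582, 0.265]), (326, [0.248, 0.581, 0.266])]
160 [(270, [0.317, 0.456, 0.003]), (278, [0.326, 0.451, 0.003]), (286, [0.242, 0.582, 0.25]), (294, [0.244, 0.583, 0.253]), (302, [0.247, 0.581, 0.253]), (310, [0.249, 0.581, 0.256]), (318, [0.251, 0.58, 0.257]), (326, [0.253, 0.579, 0.258])]
395 [(270, [0.422, 0.694, 0.001]), (278, [0.431, 0.691, 0.001]), (286, [0.277, 0.662, 0.249]), (294, [0.278, 0.661, 0.252]), (302, [0.281, 0.66, 0.254]), (310, [0.283, 0.659, 0.255]), (318, [0.285, 0.658, 0.257]), (326, [0.288, 0.657, 0.257])]
405 [(270, [0.427, 0.704, -0.0]), (278, [0.436, 0.701, 0.0]), (286, [0.279, 0.666, 0.249]), (294, [0.278, 0.664, 0.255]), (302, [0.278, 0.663, 0.259]), (310, [0.278, 0.661, 0.264]), (318, [0.279, 0.66, 0.266]), (326, [0.282, 0.659, 0.266])]
wrist1 cam-tcp [0.083  0.0007 0.1535]
150 [(270, [0.48
[... 256 characters left out ...]
0]), (278, [0.48, 0.352, 0.001]), (286, [0.612, 0.267, 0.247]), (294, [0.611, 0.266, 0.251]), (302, [0.608, 0.266, 0.252]), (310, [0.605, 0.266, 0.252]), (318, [0.603, 0.266, 0.254]), (326, [0.599, 0.267, 0.254])]
395 [(270, [0.547, 0.131, 0.113]), (278, [0.541, 0.131, 0.114]), (286, [0.612, 0.179, 0.247]), (294, [0.611, 0.181, 0.251]), (302, [0.608, 0.181, 0.253]), (310, [0.606, 0.181, 0.254]), (318, [0.602, 0.181, 0.254]), (326, [0.6, 0.181, 0.255])]
405 [(270, [0.548, 0.124, 0.114]), (278, [0.541, 0.123, 0.113]), (286, [0.612, 0.176, 0.248]), (294, [0.612, 0.178, 0.253]), (302, [0.612, 0.18, 0.259]), (310, [0.612, 0.181, 0.263]), (318, [0.609, 0.181, 0.264]), (326, [0.606, 0.181, 0.264])]
```

View pics/wrist1.png

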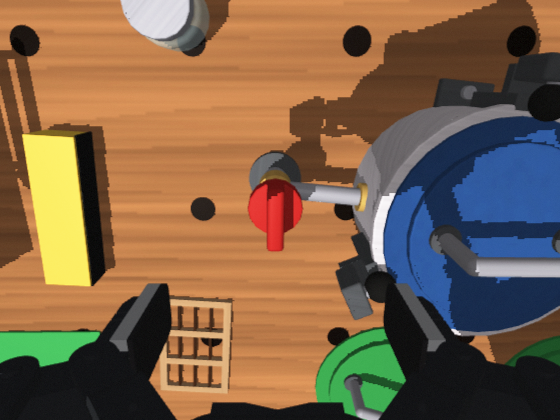

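Three cameras agree that the fingertips are about 40 mm higher than the reported TCP implies: shut, they stand at reported z + 15 mm. That explains why the grasp closed on nothing above the wing. I'll go by the cameras, reopen and descend to a reported z of about 0.092.

Call:
{"name": "servo_tool", "arguments": {"moves": [[110,[-0.0025,0.001,0],0],[110,[0,0,0],0],[110,[0,0,0],0],[110,[0,0,0],0],[110,[0,0,0.01],0],[110,[0,0,0.01],0],[110,[0,0,0],0],[110,[0,0,0],0]]}}

```text
time: 5.88
tool_pos: [0.5951, 0.2235, 0.1155]
tcp_rot: [3.135, 0.011, -0.012]
wrist_force: [-0.9, -0.7, -0.1]
width: 0.569
```

```bash
python3 st.py .596 .224 .092;python3 - <<'E'
from h import *
from workcell import bot
c=bot.read_camera("wrist");cv2.imwrite("pics/wrist4.png",c["pixels"][:,:,::-1]);
E
```

```text
t 5.8833 p [0.5951 0.2235 0.1155] q [ 0.323  0.278  1.786 -0.005  1.088  1.889]
yaw tool y -89.59 z axis [-0.0074 -0.0071 -0.9999] F [-0.9 -0.7 -0.1] T [-0.02 -0.05  0.07] w 0.569
world d [ 0.0009  0.0005 -0.0235] tool d [ 0.0011 -0.0006  0.0235]
```

View pics/wrist4.png

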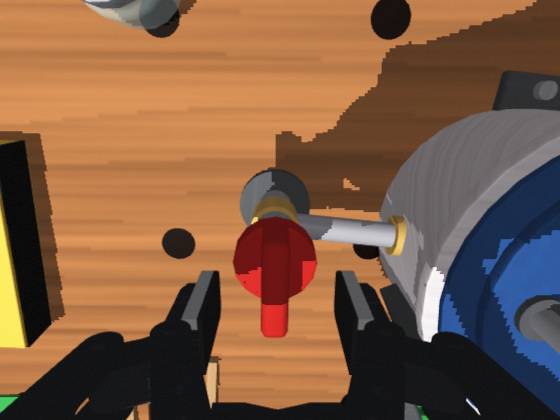

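The wing at (275,300) sits centred between the fingers at (208) and (345), and the tips are just above its top. I'll descend, then close.

Call:
{"name": "servo_tool", "arguments": {"moves": [[110,[0.001,-0.0005,0.008],0],[110,[0,0,0.008],0],[110,[0,0,0.006],0],[110,[0,0,0],0],[110,[0,0,0],0],[255,[0,0,0],0],[255,[0,0,0],0],[255,[0,0,0],0]]}}

```text
time: 6.6
tool_pos: [0.5974, 0.2254, 0.0931]
tcp_rot: [3.137, 0.011, -0.008]
wrist_force: [1.4, -9.8, -2.6]
width: 0.148
```

Call:
{"name": "servo_tool", "arguments": {"moves": [[255,[0,0,0],0],[255,[0,0,0],0],[255,[0,0,0],0],[255,[0,0,0],0],[255,[0,0,0],0],[255,[0,0,0],0],[255,[0,0,0],0],[255,[0,0,0],0]]}}

```text
time: 7.27
tool_pos: [0.5975, 0.2248, 0.0932]
tcp_rot: [3.137, 0.01, -0.008]
wrist_force: [-1.0, -0.4, -0.1]
width: 0.129
```

```bash
python3 st.py .596 .224 .092;python3 - <<'E'
from h import *
from workcell import bot
c=bot.read_camera("wrist");cv2.imwrite("pics/wrist5.png",c["pixels"][:,:,::-1]);
E
```

```text
t 7.2667 p [0.5975 0.2248 0.0932] q [ 0.322  0.302  1.799 -0.004  1.046  1.889]
yaw tool y -89.63 z axis [-0.0048 -0.0048 -1.    ] F [-1.  -0.4 -0.1] T [0.15 0.04 0.03] w 0.129
world d [-0.0015 -0.0008 -0.0012] tool d [-0.0015  0.0007  0.0012]
```

View pics/wrist5.png

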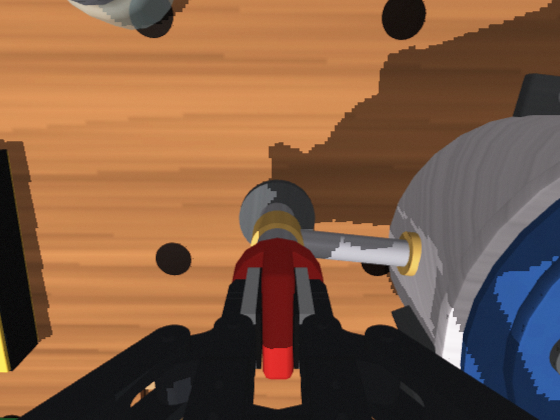

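The wing is held at width 0.129 (about 11 mm). Now I'll unscrew it.

Call:
{"name": "servo_tool", "arguments": {"moves": [[255,[0,0,0],-0.1],[255,[0,0,0],-0.1],[255,[0,0,0],-0.1],[255,[0,0,0],-0.1],[255,[0,0,0],-0.1],[255,[0,0,0],-0.1],[255,[0,0,0],-0.1],[255,[0,0,0],-0.1]]}}

```text
time: 7.98
tool_pos: [0.5962, 0.2274, 0.0932]
tcp_rot: [-2.866, -1.28, 0.011]
wrist_force: [-0.7, 1.5, 1.0]
width: 0.135
```

```bash
python3 st.py .5965 .224 .0932
```

```text
t 7.9833 p [0.5962 0.2274 0.0932] q [0.324 0.302 1.799 0.002 1.047 1.054]
yaw tool y -41.89 z axis [-7.3e-03 -6.0e-04 -1.0e+00] F [-0.7  1.5  1. ] T [ 0.01  0.12 -0.05] w 0.135
world d [ 0.0003 -0.0034  0.    ] tool d [-0.0023  0.0026 -0.    ]
```

Call:
{"name": "servo_tool", "arguments": {"moves": [[255,[-0.001,0.001,0],-0.1],[255,[0,0,0],-0.1],[255,[0,0,0],-0.1],[255,[0,0,0],-0.1],[255,[0,0,0],-0.1],[255,[0,0,0],-0.1],[255,[0,0,0],-0.1],[255,[0,0,0],0]]}}

```text
time: 8.65
tool_pos: [0.5936, 0.2284, 0.0932]
tcp_rot: [-2.207, -2.224, 0.012]
wrist_force: [0.8, -0.1, -0.5]
width: 0.134
```

```bash
python3 st.py .5965 .224 .0932;python3 - <<'E'
from h import *
from workcell import bot
c=bot.read_camera("wrist");cv2.imwrite("pics/wrist6.png",c["pixels"][:,:,::-1]);
E
```

```text
t 8.65 p [0.5936 0.2284 0.0932] q [0.326 0.301 1.801 0.005 1.051 0.315]
yaw tool y 0.44 z axis [-1.160e-02  8.000e-04 -9.999e-01] F [ 0.8 -0.1 -0.5] T [-0.23 -0.24  0.11] w 0.134
world d [ 0.0029 -0.0044 -0.    ] tool d [-0.0044  0.0029 -0.    ]
```

View pics/wrist6.png

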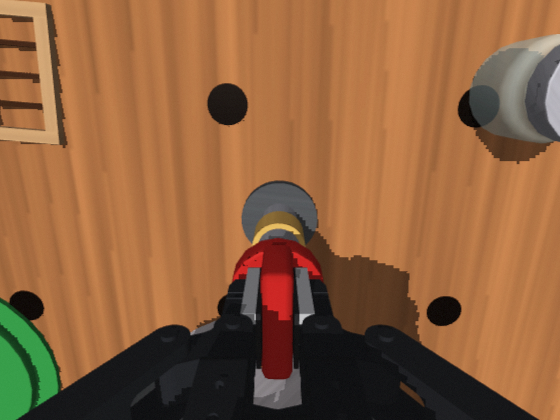

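Call:
{"name": "servo_tool", "arguments": {"moves": [[255,[0,0,0],-0.08],[255,[0,0,0],-0.08],[255,[0,0,0],-0.08],[255,[0,0,0],-0.08],[255,[0,0,0],-0.04],[255,[0,0,0],-0.04],[255,[0,0,0],-0.04],[255,[0,0,0],-0.04]]}}

```text
time: 9.37
tool_pos: [0.592, 0.2279, 0.0932]
tcp_rot: [-1.625, -2.675, 0.013]
wrist_force: [-1.6, -1.6, 0.6]
width: 0.13
```

```bash
python3 st.py .5965 .224 .0932
```

```text
t 9.3667 p [0.592  0.2279 0.0932] q [ 0.326  0.3    1.802  0.004  1.054 -0.155]
yaw tool y 27.45 z axis [-0.0145 -0.0012 -0.9999] F [-1.6 -1.6  0.6] T [-0.16 -0.17 -0.04] w 0.13
world d [ 0.0045 -0.0039  0.    ] tool d [-0.0055  0.0023 -0.0001]
```

Call:
{"name": "servo_tool", "arguments": {"moves": [[255,[0,0,0],-0.04],[255,[0,0,0],-0.04],[255,[0,0,0],-0.04],[255,[0,0,0],-0.04],[255,[0,0,0],-0.04],[255,[0,0,0],-0.04],[255,[0,0,0],-0.04],[255,[0,0,0],-0.04]]}}

```text
time: 10.03
tool_pos: [0.5911, 0.2273, 0.0932]
tcp_rot: [-1.198, -2.89, 0.013]
wrist_force: [-0.5, -1.4, 0.6]
width: 0.134
```

```bash
python3 st.py .5965 .224 .0932
```

```text
t 10.0333 p [0.5911 0.2273 0.0932] q [ 0.326  0.299  1.803  0.003  1.055 -0.46 ]
yaw tool y 44.99 z axis [-0.0156 -0.0025 -0.9999] F [-0.5 -1.4  0.6] T [-0.29 -0.21 -1.21] w 0.134
world d [ 0.0054 -0.0033 -0.    ] tool d [-0.0061  0.0015 -0.    ]
```

Call:
{"name": "servo_tool", "arguments": {"moves": [[255,[0,0,0],-0.04],[255,[0,0,0],-0.04],[255,[0,0,0],-0.04],[255,[0,0,0],-0.03],[255,[0,0,0],-0.03],[255,[0,0,0],0],[255,[0,0,0],0],[255,[0,0,0],0]]}}

```text
time: 10.7
tool_pos: [0.5904, 0.2279, 0.0935]
tcp_rot: [-1.001, -2.955, -0.001]
wrist_force: [-1.1, -0.3, 0.4]
width: 0.129
```

```bash
python3 st.py .5965 .224 .0932; python3 - <<'E'
from h import *
from workcell import bot
c=bot.read_camera("wrist");cv2.imwrite("pics/wrist7.png",c["pixels"][:,:,::-1]);
E
```

```text
t 10.7 p [0.5904 0.2279 0.0935] q [ 0.322  0.299  1.803  0.015  1.056 -0.603]
yaw tool y 52.57 z axis [-0.0199  0.0073 -0.9998] F [-1.1 -0.3  0.4] T [-0.26 -0.17 -2.32] w 0.129
world d [ 0.0061 -0.0039 -0.0003] tool d [-0.0073  0.0006  0.0002]
```

View pics/wrist7.png

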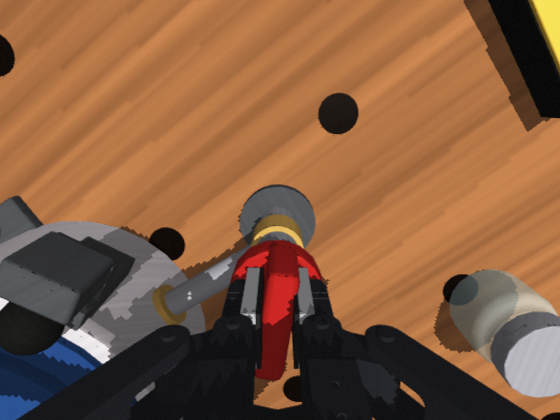

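The reaction torque has risen to -2.3 N m and the wing has stopped following the fingers, skewed by a few degrees. The cap is on its stop after about 2.35 rad. Next I'll release and rise.

Call:
{"name": "servo_tool", "arguments": {"moves": [[110,[0,0,0],0],[110,[0,0,0],0],[110,[0,0,0],0],[110,[0,0,0],0],[110,[0,0,-0.01],0],[110,[0,0,-0.02],0],[110,[0,0,-0.03],0],[110,[0,0,-0.03],0]]}}

```text
time: 11.42
tool_pos: [0.5859, 0.226, 0.1781]
tcp_rot: [-0.968, -2.955, 0.023]
wrist_force: [-0.0, 0.4, -0.2]
width: 0.57
```

Call:
{"name": "servo_tool", "arguments": {"moves": [[0,[0,0,-0.02],0],[0,[0,0,0],0.115],[0,[0,0,0],0.115],[0,[0,0,0],0.115],[0,[0,0,0],0.115],[0,[0,0,0],0.115],[0,[0,0,0],0.115],[0,[0,0,0],0.115]]}}

```text
time: 12.08
tool_pos: [0.5936, 0.2295, 0.2207]
tcp_rot: [-2.093, -2.332, 0.007]
wrist_force: [0.4, 0.1, -0.2]
width: 0.996
```

```bash
python3 st.py .58 .058 .19; python3 - <<'E'
from h import *
from workcell import bot
for n in ("wrist","scene"):
    c=bot.read_camera(n);P=cloud(c);hsv=cv2.cvtColor(c["pixels"],cv2.COLOR_RGB2HSV).astype(int);H,S,V=np.moveaxis(hsv,2,0)
    k=((H<8)|(H>172))&(S>150)&(abs(P[...,0]-.6)<.06)&(abs(P[...,1]-.22)<.06)&(c["depth"]>0)&(P[...,2]>.127);t=P[k]
    cv2.imwrite(f"pics/{n}8.png",c["pixels"][:,:,::-1])
    if len(t)>5:print(n,t.mean(0).round(4),cv2.minAreaRect(t[:,:2].astype(np.float32)))
    k=(abs(P[...,0]-.58)<.04)&(abs(P[...,1]-.058)<.07)&(P[...,2]>.164)&(P[...,2]<.182);t=P[k]
    if len(t)>5:print(" bar",len(t),t.mean(0).round(4),np.percentile(t,[1,99],axis=0).round(4),cv2.minAreaRect(t[:,:2].astype(np.float32)))
E
```

```text
t 12.0833 p [0.5936 0.2295 0.2207] q [0.327 0.196 1.684 0.005 1.27  0.218]
yaw tool y 6.18 z axis [-0.0091  0.002  -1.    ] F [ 0.4  0.1 -0.2] T [ 0.   -0.02  0.04] w 0.996
world d [-0.0136 -0.1715 -0.0307] tool d [-0.1692 -0.0317  0.0305]
wrist [0.5943 0.2257 0.1312] ((0.59470134973526, 0.22452746331691742), (0.01229366660118103, 0.045662131160497665), 41.136146545410156)
 bar 225 [0.578  0.1052 0.1683] [[0.5723 0.1001 0.1641]
 [0.5838 0.1086 0.172 ]] ((0.5777902603149414, 0.10395044088363647), (0.011984854936599731, 0.009797102771699429), 6.712703227996826)
scene [0.5967 0.2266 0.1313] ((0.596849262714386, 0.22451460361480713), (0.012874189764261246, 0.041293442249298096), 41.44774627685547)
 bar 134 [0.5808 0.0595 0.1703] [[0.5747 0.0097 0.1648]
 [0.5858 0.1067 0.1749]] ((0.5802918672561646, 0.05793531984090805), (0.09934612363576889, 0.011417733505368233), 89.72332000732422)
```

View pics/wrist8.png

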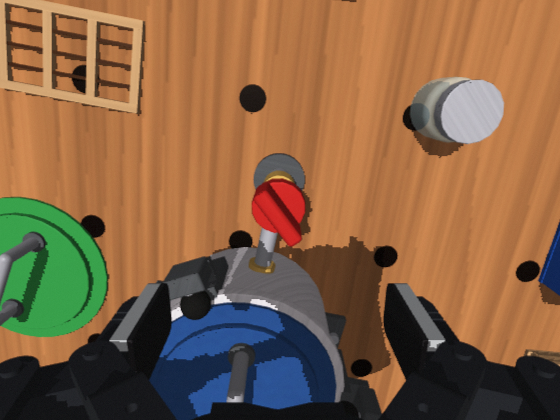

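The wing turned 131.6° (2.30 rad). The pot's yaw of about -6.5° puts the start angle near 0.10 rad, so the cap now stands at about 2.40, its stop. Next I'll move over the bar.

Call:
{"name": "servo_tool", "arguments": {"moves": [[0,[0,0,0],0.105],[0,[-0.0286,-0.0023,0],0],[0,[-0.0286,-0.0023,0],0],[0,[-0.0286,-0.0023,0],0],[0,[-0.0286,-0.0023,0],0],[0,[-0.0286,-0.0023,0],0],[0,[-0.0286,-0.0023,0],0],[0,[0,0,0],0]]}}

```text
time: 12.85
tool_pos: [0.5834, 0.0544, 0.2244]
tcp_rot: [-2.164, -2.271, 0.004]
wrist_force: [0.1, 0.6, -0.7]
width: 0.999
```

```bash
python3 st.py .58 .058 .19; python3 - <<'E'
from h import *
from workcell import bot
for n in ("wrist","scene"):
    c=bot.read_camera(n);P=cloud(c)
    cv2.imwrite(f"pics/{n}9.png",c["pixels"][:,:,::-1])
    k=(abs(P[...,0]-.58)<.03)&(abs(P[...,1]-.058)<.07)&(P[...,2]>.164)&(P[...,2]<.182);t=P[k]
    if len(t)>5:print(" bar",len(t),t.mean(0).round(4),np.percentile(t,[1,99],axis=0).round(4),cv2.minAreaRect(t[:,:2].astype(np.float32)))
E
```

```text
t 12.85 p [0.5834 0.0544 0.2244] q [4.900e-02 9.600e-02 1.790e+00 2.000e-03 1.259e+00 1.000e-03]
yaw tool y 2.76 z axis [-0.0046  0.0013 -1.    ] F [ 0.1  0.6 -0.7] T [ 0.04 -0.03 -0.01] w 0.999
world d [-0.0034  0.0036 -0.0344] tool d [ 0.0037 -0.003   0.0345]
 bar 3077 [0.5775 0.062  0.1705] [[0.5715 0.0106 0.166 ]
 [0.5834 0.107  0.1728]] ((0.577353298664093, 0.05801878869533539), (0.10022396594285965, 0.012021895498037338), 89.31822204589844)
 bar 127 [0.5809 0.0629 0.1703] [[0.5747 0.0167 0.1644]
 [0.5859 0.107  0.1751]] ((0.5805975198745728, 0.06130634993314743), (0.0933389887213707, 0.011150214821100235), 88.36881256103516)
```

View pics/wrist9.png

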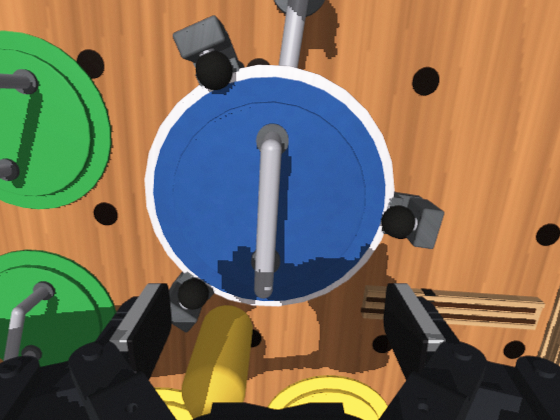

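The lid bar runs from (271,140) to (264,290) in the wrist view, and its measured centre is (0.578, 0.058) at yaw 89.3°. I'll align, then descend.

Call:
{"name": "servo_tool", "arguments": {"newtons": 60, "moves": [[110,[0.0037,-0.005,0],0.06],[110,[0,0,0.015],0],[110,[0,0,0.015],0],[110,[0,0,0.015],0],[110,[0,0,0.01],0],[110,[0,0,0.005],0],[110,[0,0,0],0],[110,[0,0,0],0]]}}

```text
time: 13.62
tool_pos: [0.5804, 0.0702, 0.1657]
tcp_rot: [-2.211, -2.224, -0.01]
wrist_force: [-0.0, 0.7, -0.2]
width: 0.572
```

```bash
python3 st.py .578 .058 .131; python3 - <<'E'
from h import *
from workcell import bot
for n in ("wrist",):
    c=bot.read_camera(n);P=cloud(c)
    cv2.imwrite(f"pics/{n}10.png",c["pixels"][:,:,::-1])
    k=(abs(P[...,0]-.58)<.015)&(abs(P[...,1]-.058)<.07)&(P[...,2]>.164)&(P[...,2]<.174);t=P[k]
    if len(t)>5:print(" bar",len(t),t.mean(0).round(4),np.percentile(t,[1,99],axis=0).round(4),cv2.minAreaRect(t[:,:2].astype(np.float32)))
E
```

```text
t 13.6167 p [0.5804 0.0702 0.1657] q [0.073 0.133 1.862 0.009 1.146 0.063]
yaw tool y 0.33 z axis [ 0.0011  0.0081 -1.    ] F [-0.   0.7 -0.2] T [ 0.02 -0.05 -0.01] w 0.572
world d [-0.0024 -0.0122 -0.0347] tool d [-0.0125 -0.0025  0.0346]
 bar 4886 [0.5774 0.0636 0.1705] [[0.5714 0.0114 0.1659]
 [0.5833 0.1072 0.1728]] ((0.5774778723716736, 0.0581146664917469), (0.10014181584119797, 0.011859196238219738), 89.4528579711914)
```

View pics/wrist10.png

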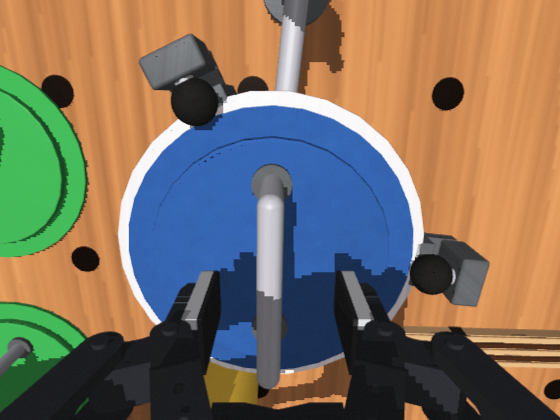

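Call:
{"name": "servo_tool", "arguments": {"moves": [[110,[-0.0122,-0.0025,0],0.015],[110,[0,0,0],0],[110,[0,0,0.008],0],[110,[0,0,0.008],0],[110,[0,0,0.008],0],[110,[0,0,0.006],0],[110,[0,0,0],0],[110,[0,0,0],0]]}}

```text
time: 14.33
tool_pos: [0.5797, 0.0564, 0.1355]
tcp_rot: [-2.233, -2.207, -0.016]
wrist_force: [-0.2, -0.1, -0.3]
width: 0.565
```

```bash
python3 st.py .578 .058 .131
```

```text
t 14.3333 p [0.5797 0.0564 0.1355] q [0.049 0.153 1.898 0.009 1.084 0.056]
yaw tool y -0.66 z axis [ 0.006   0.0084 -0.9999] F [-0.2 -0.1 -0.3] T [ 0.01 -0.04 -0.02] w 0.565
world d [-0.0017  0.0016 -0.0045] tool d [ 0.0016 -0.0017  0.0045]
```

Call:
{"name": "servo_tool", "arguments": {"moves": [[110,[0.0016,-0.0015,0.0045],0],[110,[0,0,0],0],[110,[0,0,0],0],[255,[0,0,0],0],[255,[0,0,0],0],[255,[0,0,0],0],[255,[0,0,0],0],[255,[0,0,0],0]]}}

```text
time: 15.0
tool_pos: [0.5779, 0.0587, 0.1306]
tcp_rot: [-2.232, -2.208, -0.015]
wrist_force: [1.2, -0.8, -1.9]
width: 0.123
```

```bash
python3 st.py .578 .058 .131; python3 - <<'E'
from h import *
from workcell import bot
c=bot.read_camera("wrist");cv2.imwrite("pics/wrist11.png",c["pixels"][:,:,::-1])
c=bot.read_camera("side");crop(c,245,130,345,230,"pics/side11.png",6)
E
```

```text
t 15.0 p [0.5779 0.0587 0.1306] q [0.053 0.155 1.905 0.009 1.075 0.06 ]
yaw tool y -0.62 z axis [ 0.0055  0.0084 -0.9999] F [ 1.2 -0.8 -1.9] T [-0.04 -0.09  0.02] w 0.123
world d [ 0.0001 -0.0007  0.0004] tool d [-0.0007  0.0001 -0.0004]
```

View pics/wrist11.png

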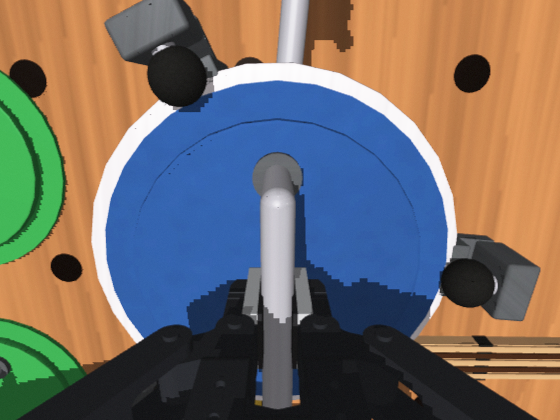

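View pics/side11.png

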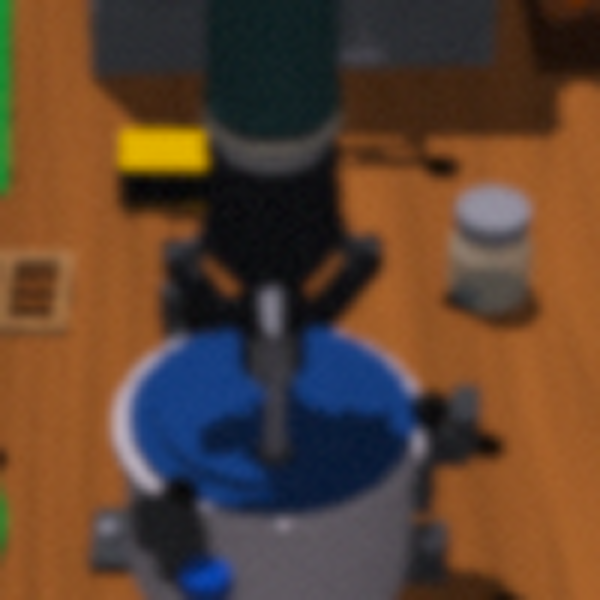

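The bar is between the pads at width 0.123. I'll firm the grip and pull gently.

Call:
{"name": "servo_tool", "arguments": {"newtons": 100, "moves": [[255,[0,0,0],0],[255,[0,0,0],0],[255,[0,0,0],0],[255,[0,0,-0.001],0],[255,[0,0,-0.001],0],[255,[0,0,-0.001],0],[255,[0,0,-0.001],0],[255,[0,0,-0.001],0]]}}

```text
time: 15.77
tool_pos: [0.5762, 0.0584, 0.1324]
tcp_rot: [-2.23, -2.206, -0.011]
wrist_force: [2.6, -0.8, -7.6]
width: 0.11
```

```bash
python3 st.py .578 .058 .161
```

```text
t 15.7667 p [0.5762 0.0584 0.1324] q [0.053 0.153 1.904 0.009 1.083 0.06 ]
yaw tool y -0.62 z axis [ 0.0016  0.0081 -1.    ] F [ 2.6 -0.8 -7.6] T [ 0.02 -0.49  0.01] w 0.11
world d [ 0.0018 -0.0004  0.0286] tool d [-0.0001  0.0019 -0.0286]
```

Call:
{"name": "servo_tool", "arguments": {"moves": [[255,[0,0.0005,-0.0015],0],[255,[0,0.0005,-0.0015],0],[255,[0,0,-0.002],0],[255,[0,0,-0.002],0],[255,[0,0,-0.002],0],[255,[0,0,-0.002],0],[255,[0,0,-0.002],0],[255,[0,0,-0.002],0]]}}

```text
time: 16.43
tool_pos: [0.5748, 0.0582, 0.1457]
tcp_rot: [-2.227, -2.203, -0.004]
wrist_force: [1.3, -0.7, -3.6]
width: 0.109
```

```bash
python3 st.py .578 .058 .161
```

```text
t 16.4333 p [0.5748 0.0582 0.1457] q [0.053 0.142 1.891 0.009 1.114 0.06 ]
yaw tool y -0.62 z axis [-0.0046  0.008  -1.    ] F [ 1.3 -0.7 -3.6] T [ 0.05 -0.36 -0.  ] w 0.109
world d [ 0.0032 -0.0002  0.0153] tool d [-0.0001  0.0031 -0.0153]
```

Call:
{"name": "servo_tool", "arguments": {"moves": [[255,[0,0.0006,-0.002],0],[255,[0,0.0006,-0.002],0],[255,[0,0.0006,-0.002],0],[255,[0,0.0006,-0.002],0],[255,[0,0.0006,-0.002],0],[255,[0,0.0006,-0.002],0],[255,[0,0,0],0],[255,[0,0,0],0]]}}

```text
time: 17.1
tool_pos: [0.5824, 0.0583, 0.1655]
tcp_rot: [-2.231, -2.207, -0.014]
wrist_force: [-0.0, -0.1, -2.0]
width: 0.106
```

```bash
python3 st.py .578 .058 .161; cat > chk.py <<'E'
from h import *
from workcell import bot
import sys
for n in ("wrist","scene","side"):
    c=bot.read_camera(n);P=cloud(c);hsv=cv2.cvtColor(c["pixels"],cv2.COLOR_RGB2HSV).astype(int);H,S,V=np.moveaxis(hsv,2,0)
    if n!="wrist": crop(c,*((240,180,350,300) if n=="scene" else (240,130,345,240)),f"pics/{n}{sys.argv[1]}.png",5)
    else: cv2.imwrite(f"pics/{n}{sys.argv[1]}.png",c["pixels"][:,:,::-1])
    k=(H>100)&(H<128)&(S>120)&(np.hypot(P[...,0]-.578,P[...,1]-.058)<.066)&(P[...,2]>.11)&(P[...,2]<.2)
    t=P[k];A=np.c_[t[:,:2]-[.578,.058],np.ones(len(t))]
    w=np.ones(len(t),bool)
    for _ in range(4):
        s=np.linalg.lstsq(A[w],t[w,2],rcond=None)[0];r=t[:,2]-A@s;w=abs(r)<.004
    print(n,w.sum(),"plane z",s[2].round(4),"tilt deg",np.degrees(s[:2]).round(2),"gap",(s[2]-.122).round(4))
    k=(H>100)&(H<128)&(S>120)&(np.hypot(P[...,0]-.578,P[...,1]-.058)<.11)&(abs(P[...,2]-s[2])<.015)
    hull=cv2.convexHull(P[k][:,:2].astype(np.float32))[:,0].astype(float);print(" circle",circ(hull))
E
python3 chk.py 12
```

```text
t 17.1 p [0.5824 0.0583 0.1655] q [0.052 0.132 1.863 0.009 1.142 0.059]
yaw tool y -0.62 z axis [ 0.0046  0.0084 -1.    ] F [-0.  -0.1 -2. ] T [ 0.04  0.05 -0.03] w 0.106
world d [-0.0044 -0.0003 -0.0045] tool d [-0.0003 -0.0044  0.0045]
wrist 35963 plane z 0.1566 tilt deg [0.59 0.04] gap 0.0346
 circle (array([0.58337011, 0.05631593]), np.float64(0.08577654597940876))
scene 851 plane z 0.1568 tilt deg [0.83 0.07] gap 0.0348
 circle (array([0.58691634, 0.05798067]), np.float64(0.08298145602443921))
side 450 plane z 0.1565 tilt deg [1.   0.26] gap 0.0345
 circle (array([0.58198049, 0.05440616]), np.float64(0.08464479452800601))
```

The gap is 34.6 mm, the lid is level to within 1°, and it has drifted about 5 mm in +x. I'll trim both.

Call:
{"name": "servo_tool", "arguments": {"moves": [[255,[0,-0.0015,0.0012],0],[255,[0,-0.0015,0.0012],0],[255,[0,-0.001,0.001],0],[255,[0,0,0],0],[255,[0,0,0],0],[255,[0,0,0],0],[255,[0,0,0],0],[255,[0,0,0],0]]}}

```text
time: 17.92
tool_pos: [0.5764, 0.0583, 0.1598]
tcp_rot: [-2.23, -2.206, -0.01]
wrist_force: [0.3, -0.4, -1.5]
width: 0.115
```

```bash
python3 st.py .578 .058 .161; python3 chk.py 13
```

```text
t 17.9167 p [0.5764 0.0583 0.1598] q [0.053 0.128 1.878 0.009 1.134 0.06 ]
yaw tool y -0.62 z axis [ 0.0012  0.0082 -1.    ] F [ 0.3 -0.4 -1.5] T [0.01 0.02 0.01] w 0.115
world d [ 0.0016 -0.0003  0.0012] tool d [-0.0002  0.0016 -0.0012]
wrist 36775 plane z 0.151 tilt deg [0.38 0.06] gap 0.029
 circle (array([0.57739522, 0.05641884]), np.float64(0.08575315839557579))
scene 896 plane z 0.1513 tilt deg [0.5 0.2] gap 0.0293
 circle (array([0.5811669 , 0.05850482]), np.float64(0.08297898261331578))
side 488 plane z 0.1508 tilt deg [0.   0.51] gap 0.0288
 circle (array([0.57792481, 0.05653449]), np.float64(0.08465735882392678))
```

View pics/scene13.png

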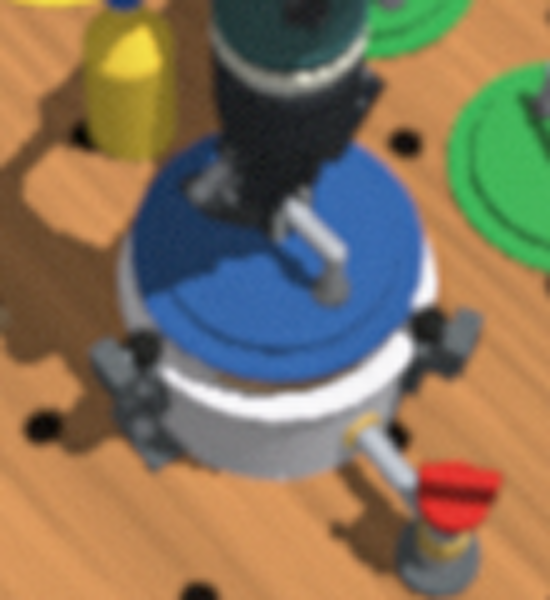

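View pics/side13.png

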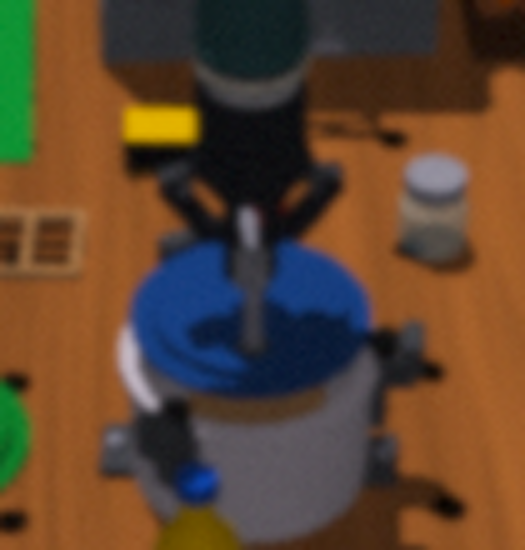

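The lid is clear of the rim, level to within about 0.5°, with a gap of about 29 mm. I'll check that it's still before handing in.

```bash
python3 -c "
from workcell import bot
s=bot.read_state();print(s['time'],s['joint_vel'].round(4),s['tool_pos'].round(4),s['width'])
bot.read_camera('side')
s=bot.read_state();print(s['time'],s['joint_vel'].round(4),s['tool_pos'].round(4))
print(bot.finish_job())
s=bot.read_state();print(s['time'],s['tool_pos'].round(4),s['wrist_force'].round(1))"
```

```text
18.0667 [ 0.0002  0.0011 -0.0021  0.0003 -0.0016 -0.0001] [0.5765 0.0583 0.1599] 0.10699673491866506
18.1167 [-0.0005  0.      0.0009 -0.0009 -0.0002  0.0009] [0.5765 0.0583 0.1599]
the job is handed in; nothing more can be done
None
the job is handed in; nothing more can be done
```

The vent cap is unscrewed to its stop, and the lid is free and held by its bar over the pot's mouth. I handed the job in at about 18 s.

- **Vent cap:** I turned it about 2.30 rad anticlockwise until the reaction torque rose to about 2.3 N m and the wing stopped following the fingers. The pictures put the start at about 0.10 rad, so the cap should be at about 2.40, its stop. The wing angle is only good to about 0.02–0.03 rad.
- **Lid:** I pulled it up in 1–2 mm steps, and the highest pull I read between steps was 7.6 N. It then sat about 5 mm too high and about 5 mm off centre, so I trimmed it back.
- **Last checks:** All three cameras gave a gap of about 29 mm and a tilt of about 0.5° or less. The lid is within about 2 mm of where it sat when shut, and the arm was still with the grip holding. I have no reading from after the hand-in.
- **Bystanders:** I didn't touch anything else on purpose, and what the last pictures showed of the bench looked undisturbed. I didn't measure each item again.

**Disagreement:** the reported TCP height did not match the cameras. The fingertips stood about 40 mm farther back than the stated tool geometry, so my first grasp closed on nothing above the wing. I used the camera heights from then on, and both later grasps held.

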